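# Shift the pink bar-length stop one notch along the soap cutting guide

## Robot

A 7-joint arm with a two-finger parallel gripper is mounted at the origin on the work surface. World frame = base frame: x ahead of the robot, y to its left, z up, the work surface at z = 0. Lengths are in mm, angles in degrees, forces in N, time in s.
With the tool pointing down it reaches from about 425 to 1025 mm from the base axis. Payload 9.4 kg.
Tool frame: the origin (TCP) lies on the centre line of the jaws, within the pads' length; the fingertips stand 14 mm ahead of it and the grasp point (between the pads) lies 5 mm behind it; z points along the fingers, y is the direction in which the jaws open and shut (so a half turn about z gives the same grasp; the last joint's range is limited). The gripper opens to 93 mm and grips with 3 to 60 N. Pads are 15 mm wide; open, the fingers measure 128 mm over their backs; the gripper's body (75 mm by 188 mm) begins 65 mm behind the grasp point.
Start: joints at [-79.166, 34.337, -0.143, 91.639, 0.103, 54.024, -4.572], TCP at [190.448, 699.538, 232.618] pointing down, gripper open.
Joint ranges: [-147.43, 147.43], [-19.82, 112.94], [-74.19, 73.91], [6.32, 146.72], [-59.91, 239.91], [6.04, 106.73], [-150.56, 150.56]. Speed limits (degrees/s): [127.2, 127.2, 172.46, 172.46, 180, 180, 180].

## Interface

Orientations are given as a 3x3 rotation matrix whose columns are the frame's x, y, z axes.
In Python, from rig import r gives the robot as it stands.
- The arm moves only by the shell command python3 -m inch 'ROWS' [FORCE]. ROWS is JSON, a list of rows, each a list of 5 numbers: the opening, from -1 (shut) to 1 (fully open), so that 0 is half open, then the shift along the tool's x, y, z in mm, then the turn about the tool's z in degrees. A call has exactly 8 rows; each row shifts and turns the commanded pose from where the row before left it, along the tool's axes as they then stand; what a row does not reach is not made up. A row lasts 1/10 s, in which the tool goes at most 50 mm and 8.59 degrees, less where a joint would pass 70% of its speed; a pose out of reach is approached as far as the arm can. A call is refused whole if a number of a shift passes 50 or a number of a turn 8.59, either way. A call with a gripper value outside its range is refused whole. The fingers move at their own pace and stop on an object; FORCE is the grip in N (left out, the last holds). Time passes only in rows, so rows that do not move let the fingers close, or fill a call up. It gives the time, the measured TCP pose, the force and the opening at its end, in the units of the state.
- r.get_obs(): the state, without advancing time (a new reading comes with each control period).
- r.read_camera(name): name is "scene" or "top"; returns the picture (420x560x3 uint8, red, green, blue); there is no depth.
- r.camera_params(name): a dict with "camera_matrix" (3x3 intrinsics, pixels), "rvec" (rotation vector, rad) and "tvec" (3), from world to camera coordinates, as OpenCV has them. Camera axes: x right, y down, z forward; pixel columns grow to the right and rows downward; lengths in mm; the calibration is good to about 2 mm. A picture is of the moment at which its call begins. camera_params takes no time and is no camera call.
- r.hand_in(): hands the job in, once; it reports no verdict.
The state is a dict: "time": time; "q": joint angles; "joint_velocities": joint speeds; "tau": joint torques, N m; "eef_pos": TCP position; "eef_rot": TCP orientation; "wrist_force": force on the tool from outside, world axes, zero at the start; "ft_torque": the same for the moment, N m; "opening": opening from 0.0 (shut) to 1.0 (fully open).
Only numpy, scipy, OpenCV 4.12 (cv2) and the standard library are available. Lean on these libraries where they do the work, as an engineer would, in place of code of your own. Each camera call takes 0.05 s, during which the arm holds its last target.

## Task

The next pink soap bars must be cut one size longer: on the soap cutting guide, lift the pink stop up out of its notch, shift it along the rail to the very next notch farther from the steel knife gate, and lower it until it sits fully down and upright in that notch. Leave the teal stop in its own notch.

Things in the scene. Friction and masses are not known exactly. Their poses are not given: they have to be found in the camera images.
- guide: Fixed wooden board, aluminium notched rail. Origin on the bench under mid-rail: x across to the cutting bed, y along the rail to the gate, z up. In mm: notches at y=110, 55, 0, -55, -110 (1 to 5), 24 wide along y, 56 along x, floor at z=15, mouths flared between half-round teeth; teeth and side walls top out at z=42. One stop starts in notch 1, the other in 4; which varies.
- gate (a point): Steel knife gate: two upright plates on the bed beyond notch 1, x=47 to 140 mm, y=182 to 200 mm in the guide's frame, top 85 mm above the bench. The point is the centre of its top; axes as the guide's.
- pink_grip (a point): Pink stop to shift, loose, 0.1 to 0.2 kg. Point: centre of its upright grip block, 30 (x) x 18 (y) x 55 mm tall, 83 mm above the bench when seated. Axes as the guide's. An arm 10 mm thick, top 28 mm below the point, runs from x=-22 to +95 mm with a thin paddle over the bed. Foot 40 (x) x 16 (y) mm, underside 68 mm below the point: 8 mm play in x, 4 in y. Lifts freely.
- teal_grip (a point): Teal stop, the same shape and axes as the pink one, loose in its own notch; leave it there. The point is the centre of its grip block, 83 mm above the bench.
Not all that is in view belongs to the job. What is shaped like the part that bears pink_grip but brown or yellow is not meant.

How it is judged:
By the outcome, as a careful person would: the job done as asked, in the order asked, and still so for the second after the job is handed in, with the robot touching nothing.
It also fails if it takes over 32 s, if anything falls off the work surface, if the arm or the gripper's body presses on something with over 40 N, if the wrist force passes 120 N, or if a joint passes its speed limit or range.

## Working session

There is one attempt and no reset: what is moved stays moved. The work goes in short steps, Python scripts to look and compute and a shell command to move; the robot and the scene stay as the last step left them, time stands still between calls to the robot, and variables do not carry over. Pictures are saved under pics/ and viewed, and the job is handed in when it is done.

```bash
ls; mkdir -p pics
python3 - <<'E'
from rig import r
import cv2
for n in("scene","top"):
    im=r.read_camera(n); cv2.imwrite(f"pics/{n}0.png",im[:,:,::-1])
    print(n,r.camera_params(n))
o=r.get_obs();print(o)
E
```

```text
pics
scene {'camera_matrix': array([[513.62970097,   0.        , 275.36275519],
       [  0.        , 513.62970097, 215.03949237],
       [  0.        ,   0.        ,   1.        ]]), 'rvec': array([ 2.20631211,  0.54128577, -0.26469219]), 'tvec': array([-417.22408378,  -91.33319905, 1530.92510582])}
top {'camera_matrix': array([[421.17630975,   0.        , 270.9671661 ],
       [  0.        , 421.17630975, 207.61066964],
       [  0.        ,   0.        ,   1.        ]]), 'rvec': array([ 2.16859578, -2.17216159,  0.09450135]), 'tvec': array([   2.20685361,  505.53403413, 1073.23231117])}
{'time': 0.1, 'q': array([-79.1655665 ,  34.37975695,  -0.14513225,  91.67477639,
         0.10174167,  54.02460512,  -4.57473894]), 'joint_velocities': array([-0.05461463, -0.02346312,  0.04928843, -0.06847779, -0.17315058,
        0.03814756, -0.00844264]), 'tau': array([ 4.28711035e-03, -7.66554236e+01,  1.50199503e+00, -2.52935296e+01,
       -5.23060758e-02,  1.36165327e-02,  5.81093855e-05]), 'eef_pos': array([190.34559036, 699.14388107, 231.85847116]), 'eef_rot': array([[-9.64881329e-01,  2.62686045e-01, -2.49793290e-04],
       [ 2.62686138e-01,  9.64880383e-01, -1.35618377e-03],
       [-1.15229904e-04, -1.37417363e-03, -9.99999049e-01]]), 'wrist_force': array([ 0.18870725,  0.30010788, -0.08402745]), 'ft_torque': array([-0.00510404,  0.01790536,  0.03201694]), 'opening': 1.003343116324769}
```

View pics/scene0.png

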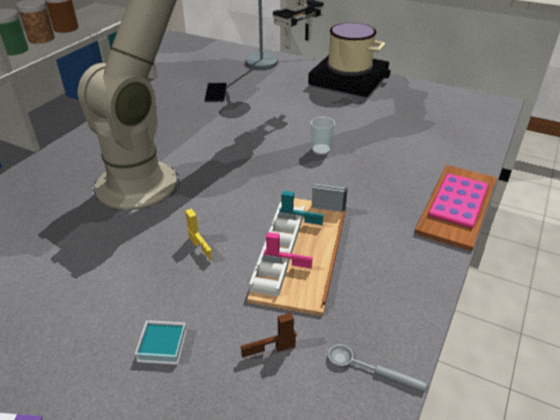

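View pics/top0.png

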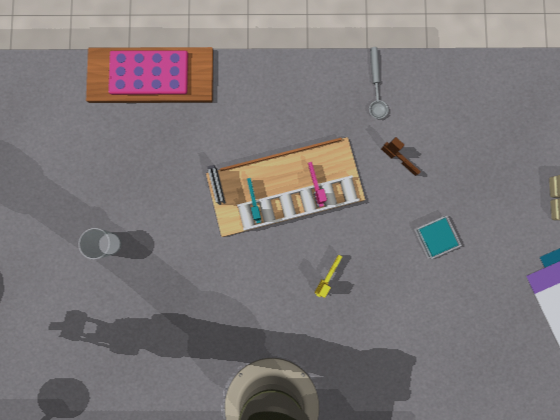

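The scene view shows pink grip at ~(273,244), teal at ~(288,203) by the gate at ~(328,197). The yellow (193,222) and brown (287,332) look-alikes stand off the guide. I'll enlarge both views.

Run:
```python
import cv2
a=cv2.imread("pics/scene0.png")[170:320,235:365]; b=cv2.imread("pics/top0.png")[130:245,200:375]
cv2.imwrite("pics/sc.png",cv2.resize(a,None,fx=4,fy=4,interpolation=cv2.INTER_CUBIC))
cv2.imwrite("pics/tc.png",cv2.resize(b,None,fx=4.5,fy=4.5,interpolation=cv2.INTER_CUBIC))
```

```text
(no output)
```

View pics/sc.png

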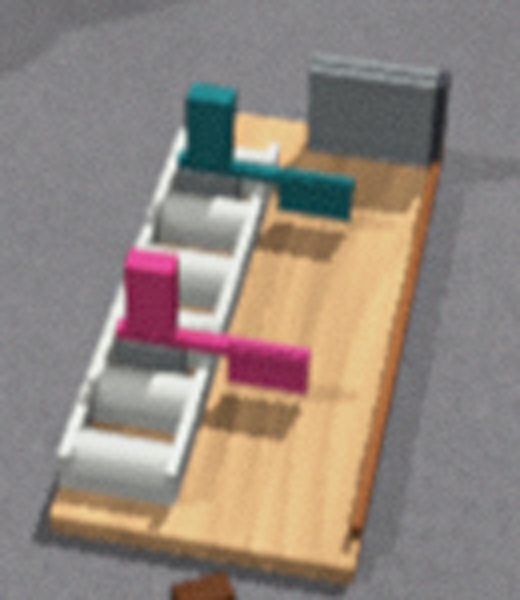

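View pics/tc.png

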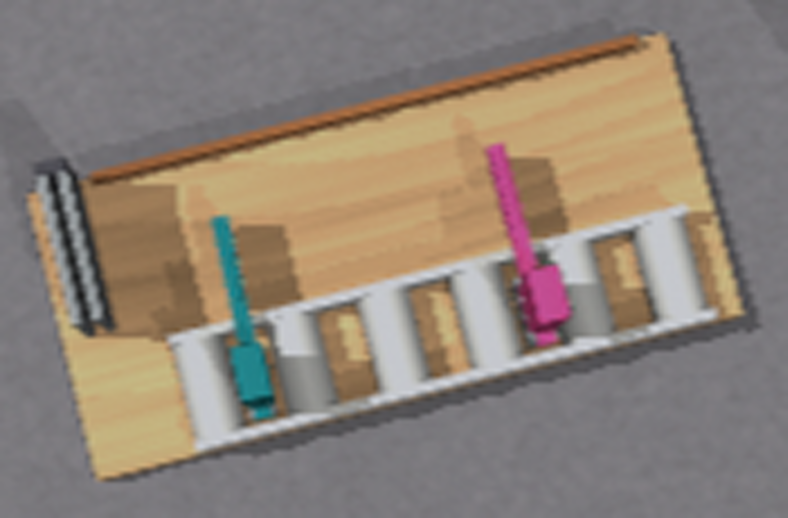

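```bash
cat > h.py <<'E'
from rig import r
import cv2,numpy as np
P={n:r.camera_params(n) for n in("scene","top")}
def proj(n,X):
    p=P[n];return cv2.projectPoints(np.float64(X).reshape(-1,3),p['rvec'],p['tvec'],p['camera_matrix'],None)[0].reshape(-1,2)
def M(n):
    p=P[n];return p['camera_matrix']@np.c_[cv2.Rodrigues(p['rvec'])[0],p['tvec']]
def tri(a,b):
    X=cv2.triangulatePoints(M("scene"),M("top"),np.float64(a).reshape(2,1),np.float64(b).reshape(2,1))[:,0];return X[:3]/X[3]
sc=lambda u,v:((u+.5)/4-.5+235,(v+.5)/4-.5+170)
tc=lambda u,v:((u+.5)/4.5-.5+200,(v+.5)/4.5-.5+130)
E
python3 - <<'E'
from h import *
for n in P:
    R=cv2.Rodrigues(P[n]['rvec'])[0];print(n,-R.T@P[n]['tvec'])
ob={"pinktop":(sc(152,257),tc(546,287)),"tealtop":(sc(211,91),tc(250,367)),"gatetop":(sc(376,70),tc(69,248))}
for k,(a,b) in ob.items():
    X=tri(a,b);print(k,X.round(1),(proj("scene",X)-a).round(2),(proj("top",X)-b).round(2))
E
```

```text
scene [ 952.24259875 -901.69236786  897.96117725]
top [ 403.06518869   -5.69403919 1115.75228218]
pinktop [ 529.6 -120.   112.6] [[ 0.53 -0.04]] [[0.4  0.65]]
tealtop [487.7  38.  112.5] [[ 0.31 -0.03]] [[0.25 0.42]]
gatetop [557.9 140.   85.8] [[-0.32  0.05]] [[-0.25 -0.45]]
```

Heights match (110.5 and 85 expected) and the stops are 163.5 mm apart (165 expected). Now I'll refine the guide pose by a joint fit and overlay the wireframe on both views.

```bash
cat >> h.py <<'E'
def G(p,X):
    c,s=np.cos(p[2]),np.sin(p[2]);X=np.float64(X).reshape(-1,3)
    return np.c_[p[0]+c*X[:,0]-s*X[:,1],p[1]+s*X[:,0]+c*X[:,1],X[:,2]]
def box(x0,x1,y0,y1,z0,z1): return np.array([[x,y,z] for z in(z0,z1) for x,y in((x0,y0),(x1,y0),(x1,y1),(x0,y1))])
def draw(im,n,p,B,f,off,col):
    q=proj(n,G(p,B)); q=((q+.5-np.array(off))*f-.5)
    for i in range(4):
        for a,b in((i,(i+1)%4),(i+4,(i+1)%4+4),(i,i+4)):
            cv2.line(im,tuple(int(v) for v in q[a]),tuple(int(v) for v in q[b]),col,1,cv2.LINE_AA)
E
python3 - <<'E'
from h import *
from scipy.optimize import least_squares
# model points: gate top centre, teal top, stop top ; end-of-rail corners (side walls z42) left out
obs=[((0,-55,110.5),sc(152,257),tc(546,287)),((0,110,110.5),sc(211,91),tc(250,367)),((93.5,191,85),sc(376,70),tc(69,248))]
def f(v):
    p=v[:3];e=[]
    for i,(m,a,b) in enumerate(obs):
        m=np.array(m,float)
        if i==0: m[:2]+=v[3:5]
        if i==1: m[:2]+=v[5:7]
        e+=list((proj("scene",G(p,m))-a)[0])+list((proj("top",G(p,m))-b)[0])
    return np.r_[e,v[3:]/np.array([4,2,4,2])*.5]
s=least_squares(f,[515,-65,.26,0,0,0,0]);p=s.x[:3];print(p,np.degrees(p[2]),s.x[3:],s.fun.round(2))
np.save("p.npy",s.x)
a=cv2.imread("pics/sc.png");b=cv2.imread("pics/tc.png")
d=s.x[3:]
for im,n,ff,off in((a,"scene",4,(235,170)),(b,"top",4.5,(200,130))):
    draw(im,n,p,box(-15+d[0],15+d[0],-64+d[1],-46+d[1],55.5,110.5),ff,off,(0,255,255))
    draw(im,n,p,box(-15+d[2],15+d[2],101+d[3],119+d[3],55.5,110.5),ff,off,(0,255,255))
    draw(im,n,p,box(47,140,182,200,18,85),ff,off,(0,0,255))
    for k in(0,-55,55,-110,110,-55): draw(im,n,p,box(-28,28,k-12,k+12,15,42),ff,off,(0,255,0))
cv2.imwrite("pics/so.png",a);cv2.imwrite("pics/to.png",b)
E
```

```text
[ 5.14743737e+02 -6.78413994e+01  2.52109614e-01] 14.444816843270862 [ 1.49893631  1.11873438  0.41912714 -0.02871256] [ 0.62  0.55  0.14  0.76  0.43  0.43 -0.03  0.49 -0.36  0.18 -0.4  -0.3
  0.19  0.28  0.05 -0.01]
```

View pics/so.png

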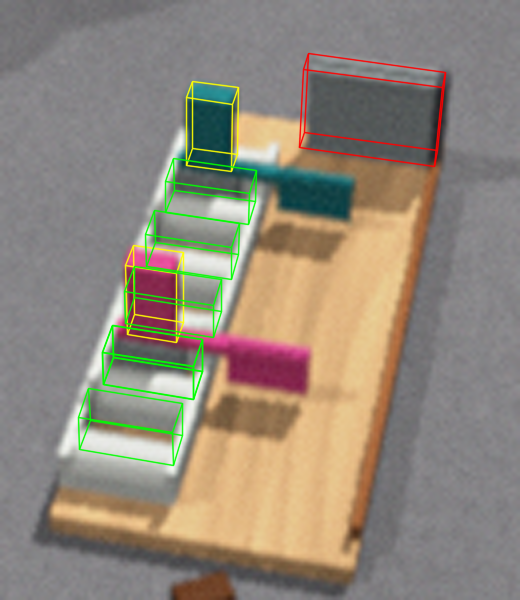

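View pics/to.png

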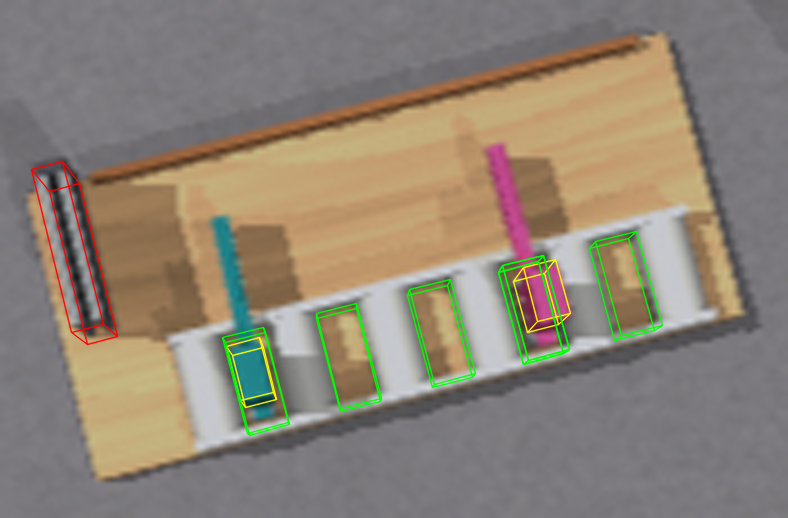

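Pink (crop 152,257) sits in notch 4, and notch 5 next to it is empty. Teal is in notch 1 by the gate. Next I'll check yaw from the rail walls and pin down the block's centre by its silhouette.

```bash
cat >> h.py <<'E'
def bp(n,uv,z):
    p=P[n];R=cv2.Rodrigues(p['rvec'])[0];C=-R.T@p['tvec'];d=R.T@np.linalg.inv(p['camera_matrix'])@np.r_[uv,1];return C+d*(z-C[2])/d[2]
E
python3 - <<'E'
from h import *
def yaw(a,b): d=a-b;return np.degrees(np.arctan2(-d[0],d[1])).round(2)
print("far wall",yaw(bp("top",tc(170,338),42),bp("top",tc(688,208),42)))
print("near wall",yaw(bp("top",tc(200,448),42),bp("top",tc(715,315),42)))
print("fence",yaw(bp("top",tc(92,180),30),bp("top",tc(640,40),30)))
print("pole base",bp("scene",(262,62),0).round(),"glass",bp("top",(105,243),0).round(), "glass",bp("scene",(320,150),0).round())
# mask-fit of pink grip block: hull of block+arm vs. mask, both views
ims={n:cv2.imread(f"pics/{n}0.png") for n in P}
from scipy.optimize import minimize
for name,lo,hi,y0 in(("pink",(160,110,60),(178,255,255),-55),("teal",(80,120,30),(100,255,255),110)):
  S=4;ms={}
  for n,(x,y,w,h) in(("scene",(255,170,90,115)),("top",(230,150,110,85))):
    hsv=cv2.cvtColor(cv2.resize(ims[n][y:y+h,x:x+w],None,fx=S,fy=S,interpolation=cv2.INTER_CUBIC),cv2.COLOR_BGR2HSV)
    ms[n]=(cv2.inRange(hsv,lo,hi),x,y)
  def rend(n,v):
    m,x,y=ms[n];o=np.zeros_like(m)
    for B in(box(-15,15,-9,9,-27.5,27.5),box(-22,95,-5,5,-38,-28)):
      B=B+np.array([0,0,83.]);q=proj(n,G(v,B));q=(q+.5-np.array([x,y]))*S-.5
      cv2.fillConvexPoly(o,cv2.convexHull(np.round(q*16).astype(np.int32)),255,shift=4)
    return o
  for use in(("scene","top"),("scene",),("top",)):
    def c(v):
      v=[v[0],v[1],v[2]/50];t=0
      for n in use:
        m=ms[n][0]; o=rend(n,v); 
        t+=np.count_nonzero(o!=m)
      return t
    g=np.load("p.npy")[:3];x0=G(g,[0,y0,0])[0]
    best=min((minimize(c,[x0[0]+a,x0[1]+b,g[2]*50],method="Nelder-Mead",options=dict(initial_simplex=[[x0[0]+a,x0[1]+b,12.6],[x0[0]+a+6,x0[1]+b,12.6],[x0[0]+a,x0[1]+b+6,12.6],[x0[0]+a,x0[1]+b,14.5]])) for a in(-3,3) for b in(-3,3)),key=lambda s:s.fun)
    print(name,use,best.x[:2].round(2),np.degrees(best.x[2]/50).round(2),best.fun,[np.count_nonzero(ms[n][0]) for n in use])
E
```

```text
far wall 14.06
near wall 14.4
fence 14.4
pole base [-100.  961.    0.] glass [415. 441.   0.] glass [412. 426.   0.]
pink ('scene', 'top') [ 528.4  -120.99] 14.05 3473.0 [np.int64(9308), np.int64(4222)]
pink ('scene',) [ 527.43 -119.29] 12.78 2914.0 [np.int64(9308)]
pink ('top',) [ 527.82 -121.03] 13.83 521.0 [np.int64(4222)]
teal ('scene', 'top') [487.55  38.05] 11.63 3805.0 [np.int64(6946), np.int64(3050)]
teal ('scene',) [486.54  37.33] 11.57 2769.0 [np.int64(6946)]
teal ('top',) [486.39  38.47] 12.89 947.0 [np.int64(3050)]
```

```bash
cat >> h.py <<'E'
def go(target,turn=0,nturn=4,n=8):
    o=r.get_obs();R=np.array(o['eef_rot']);d=np.array(target)-o['eef_pos']
    print("from",np.round(o['eef_pos'],1),"tool y angle",np.degrees(np.arctan2(R[1,1],R[0,1])).round(2),"total tool shift",(R.T@d).round(1))
    for i in range(n):
        # shift expressed after/before turn: axes as they stand before row
        print((R.T@(d/n)).round(1)); 
        if i<nturn and turn: R=R@cv2.Rodrigues(np.array([0,0,np.radians(turn/nturn)]))[0]
E
python3 -c "
from h import *
go((450,480,235),-29.5)"
```

```text
from [190.3 699.1 231.9] tool y angle 74.77 total tool shift [-308.1 -143.2   -2.9]
[-38.5 -17.9  -0.4]
[-35.9 -22.7  -0.4]
[-32.7 -27.1  -0.4]
[-28.9 -31.1  -0.4]
[-24.7 -34.5  -0.4]
[-24.7 -34.5  -0.4]
[-24.7 -34.5  -0.4]
[-24.7 -34.5  -0.4]
```

```bash
python3 -m inch '[[1,-38,-18,0,-7.4],[1,-36,-23,0,-7.4],[1,-33,-27,0,-7.4],[1,-29,-31,0,-7.3],[1,-25,-34,0,0],[1,-25,-34,0,0],[1,-25,-34,0,0],[1,-25,-34,0,0]]' 10; python3 -c "
from h import *
go((580,150,220),n=8)"
```

```text
time: 0.9
eef_pos: [451.8, 481.4, 232.4]
eef_rot: [[-0.969, -0.247, -0.0], [-0.247, 0.969, -0.0], [0.0, -0.0, -1.0]]
wrist_force: [-0.0, 1.6, 0.6]
opening: 1.002
from [451.8 481.4 232.4] tool y angle 104.27 total tool shift [ -42.5 -352.8   12.5]
[ -5.3 -44.1   1.6]
[ -5.3 -44.1   1.6]
[ -5.3 -44.1   1.6]
[ -5.3 -44.1   1.6]
[ -5.3 -44.1   1.6]
[ -5.3 -44.1   1.6]
[ -5.3 -44.1   1.6]
[ -5.3 -44.1   1.6]
```

```bash
python3 -m inch '[[1,-5,-44,1,0],[1,-5,-44,1,0],[1,-5,-44,1,0],[1,-5,-44,1,0],[1,-5,-44,1,0],[1,-5,-44,1,0],[1,-5,-44,1,0],[1,-5,-44,1,0]]'; python3 -c "
from h import *
go((528.4,-120.9,180),n=7)"
```

```text
time: 1.7
eef_pos: [576.5, 149.8, 224.4]
eef_rot: [[-0.969, -0.247, -0.0], [-0.247, 0.969, -0.0], [0.0, -0.0, -1.0]]
wrist_force: [-0.0, 1.0, 0.0]
opening: 0.997
from [576.5 149.8 224.4] tool y angle 104.28 total tool shift [ 113.4 -250.4   44.5]
[ 16.2 -35.8   6.4]
[ 16.2 -35.8   6.4]
[ 16.2 -35.8   6.4]
[ 16.2 -35.8   6.4]
[ 16.2 -35.8   6.4]
[ 16.2 -35.8   6.4]
[ 16.2 -35.8   6.4]
```

```bash
python3 -m inch '[[1,16,-36,6,0],[1,16,-36,6,0],[1,16,-36,6,0],[1,16,-36,6,0],[1,16,-36,6,0],[1,16,-36,6,0],[1,17,-34,6,0],[1,0,0,2,0]]'; python3 -c "
from h import *
go((528.4,-120.9,80),n=7)
for n in P: cv2.imwrite(f'pics/{n}1.png',cv2.resize(r.read_camera(n)[:,:,::-1][130:330,190:400],None,fx=3,fy=3,interpolation=cv2.INTER_CUBIC))
"
```

```text
time: 2.5
eef_pos: [526.2, -124.2, 179.8]
eef_rot: [[-0.971, -0.239, -0.002], [-0.239, 0.971, -0.002], [0.003, -0.002, -1.0]]
wrist_force: [0.3, 0.1, -0.8]
opening: 0.997
from [ 526.2 -124.2  179.8] tool y angle 103.85 total tool shift [-3.2  2.9 99.8]
[-0.5  0.4 14.3]
[-0.5  0.4 14.3]
[-0.5  0.4 14.3]
[-0.5  0.4 14.3]
[-0.5  0.4 14.3]
[-0.5  0.4 14.3]
[-0.5  0.4 14.3]
```

View pics/scene1.png

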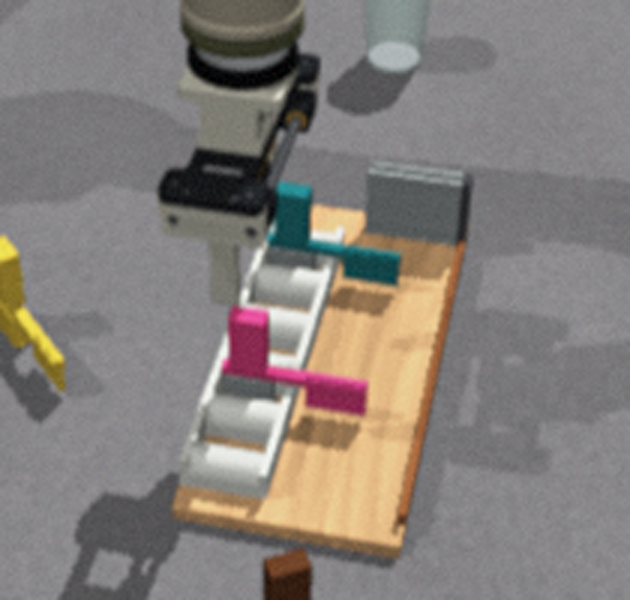

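View pics/top1.png

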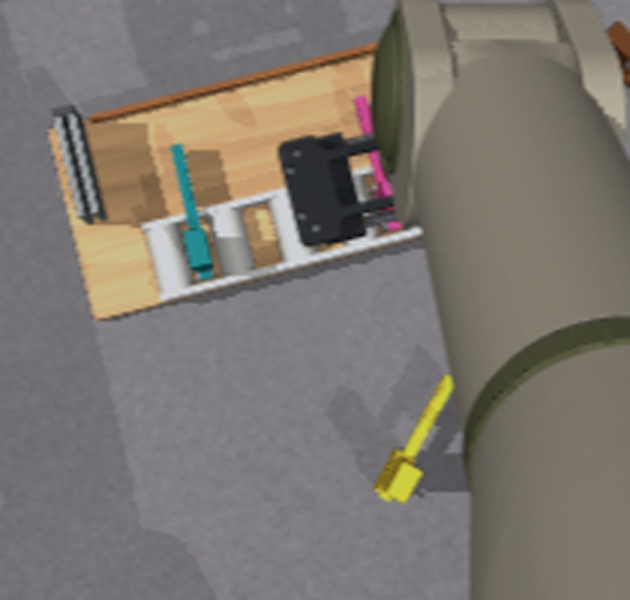

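The gripper stands over the pink stop, with one finger beside it on the gate side. The commanded xy overshot by 3 mm, so I'll correct it on the way down.

```bash
python3 -m inch '[[1,0,0,0,0],[1,-2,1,10,0],[1,-1,1,15,0],[1,0,0,15,0],[1,0,0,15,0],[1,0,0,0,0],[1,0,0,0,0],[1,0,0,0,0]]'; python3 -c "
from h import *
go((528.4,-120.9,80),n=4)
"
```

```text
time: 3.4
eef_pos: [531.3, -115.4, 126.1]
eef_rot: [[-0.969, -0.247, 0.001], [-0.247, 0.969, -0.0], [-0.001, -0.0, -1.0]]
wrist_force: [0.8, -0.6, 0.9]
opening: 1.002
from [ 531.3 -115.4  126.1] tool y angle 104.32 total tool shift [ 4.2 -4.6 46.1]
[ 1.  -1.2 11.5]
[ 1.  -1.2 11.5]
[ 1.  -1.2 11.5]
[ 1.  -1.2 11.5]
```

```bash
python3 -m inch '[[1,4,-4,6,0],[1,0,0,10,0],[1,0,0,10,0],[1,0,0,10,0],[1,0,0,10,0],[1,0,0,0,0],[1,0,0,0,0],[1,0,0,0,0]]'; python3 -c "
from h import *
go((528.4,-120.9,80),n=1)
"
```

```text
time: 4.2
eef_pos: [528.1, -120.7, 79.8]
eef_rot: [[-0.969, -0.247, 0.0], [-0.247, 0.969, -0.0], [-0.0, -0.0, -1.0]]
wrist_force: [0.1, -0.2, 0.6]
opening: 1.001
from [ 528.1 -120.7   79.8] tool y angle 104.27 total tool shift [-0.3 -0.2 -0.2]
[-0.3 -0.2 -0.2]
```

```bash
python3 -m inch '[[0,0,0,0,0],[-0.5,0,0,0,0],[-1,0,0,0,0],[-1,0,0,0,0],[-1,0,0,0,0],[-1,0,0,0,0],[-1,0,0,0,0],[-1,0,0,0,0]]' 25
```

```text
time: 5.0
eef_pos: [527.9, -120.7, 79.6]
eef_rot: [[-0.969, -0.247, -0.0], [-0.247, 0.969, 0.0], [0.0, 0.0, -1.0]]
wrist_force: [0.7, 0.2, -0.2]
opening: 0.362
```

```bash
python3 -m inch '[[-1,0,0,0,0],[-1,0,0,0,0],[-1,0,0,0,0],[-1,0,0,0,0],[-1,0,0,0,0],[-1,0,0,0,0],[-1,0,0,0,0],[-1,0,0,0,0]]'
```

```text
time: 5.8
eef_pos: [527.8, -120.7, 79.6]
eef_rot: [[-0.969, -0.247, -0.0], [-0.247, 0.969, 0.0], [0.0, 0.0, -1.0]]
wrist_force: [0.6, -0.6, -2.0]
opening: 0.19
```

Opening 0.19 × 93 = 17.7 mm, which is the 18 mm block, with little side force. I'll lift 45 mm.

```bash
python3 -m inch '[[-1,0,0,-3,0],[-1,0,0,-7,0],[-1,0,0,-10,0],[-1,0,0,-10,0],[-1,0,0,-10,0],[-1,0,0,-5,0],[-1,0,0,0,0],[-1,0,0,0,0]]'; python3 -c "
from h import *
for n in P: cv2.imwrite(f'pics/{n}2.png',cv2.resize(r.read_camera(n)[:,:,::-1][130:330,190:400],None,fx=3,fy=3,interpolation=cv2.INTER_CUBIC))
"
```

```text
time: 6.6
eef_pos: [527.9, -120.8, 124.7]
eef_rot: [[-0.969, -0.246, 0.0], [-0.246, 0.969, -0.0], [-0.0, -0.0, -1.0]]
wrist_force: [-0.3, -0.5, -2.7]
opening: 0.194
```

View pics/scene2.png

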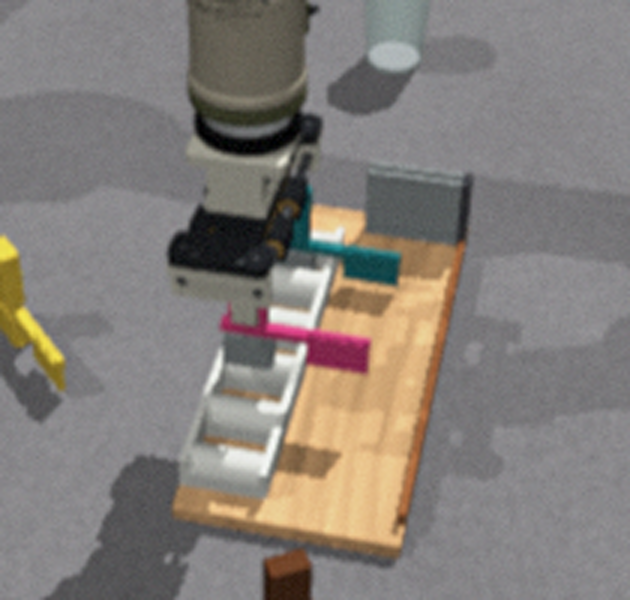

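The stop is clear of the rail at crop (250,340), level, with its foot above the teeth. I'll shift 55 mm away from the gate.

```bash
python3 -m inch '[[-1,0,-5,0,0],[-1,0,-12,0,0],[-1,0,-13,0,0],[-1,0,-13,0,0],[-1,0,-8,0,0],[-1,0,-4,0,0],[-1,0,0,0,0],[-1,0,0,0,0]]'; python3 -c "
from h import *
p0=np.array([527.9,-120.8,124.7]);y=np.array([-np.sin(np.radians(14.3)),np.cos(np.radians(14.3)),0])
print(p0-55*y);go(p0-55*y,n=1)
for n in P: cv2.imwrite(f'pics/{n}3.png',cv2.resize(r.read_camera(n)[:,:,::-1][130:330,190:400],None,fx=3,fy=3,interpolation=cv2.INTER_CUBIC))
"
```

```text
time: 7.5
eef_pos: [541.4, -173.7, 124.6]
eef_rot: [[-0.969, -0.247, -0.0], [-0.247, 0.969, 0.0], [-0.0, 0.0, -1.0]]
wrist_force: [0.2, -1.0, -1.4]
opening: 0.192
[ 541.4849457  -174.09586523  124.7       ]
from [ 541.4 -173.7  124.6] tool y angle 104.28 total tool shift [-0.  -0.4 -0.1]
[-0.  -0.4 -0.1]
```

View pics/scene3.png

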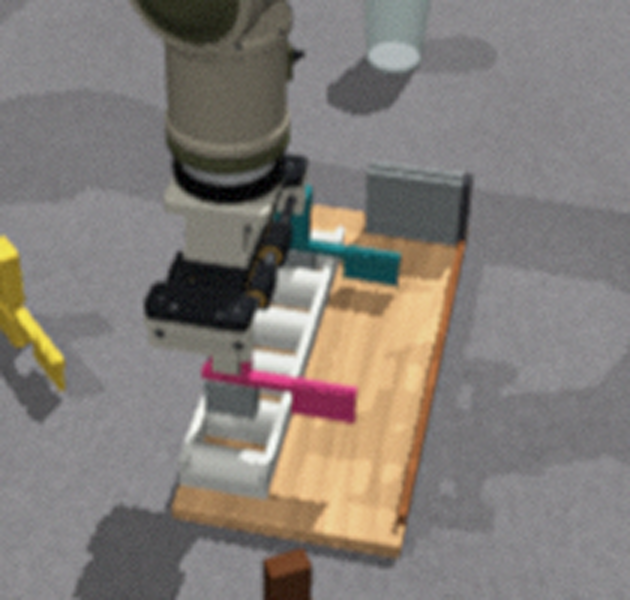

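Pink's foot now hangs at crop (233,398), above notch 5 (floor near (237,440)). I'll lower it gently in two parts, watching the force.

```bash
python3 -m inch '[[-1,0,-0.4,5,0],[-1,0,0,6,0],[-1,0,0,6,0],[-1,0,0,5,0],[-1,0,0,5,0],[-1,0,0,4,0],[-1,0,0,0,0],[-1,0,0,0,0]]'
```

```text
time: 8.4
eef_pos: [541.6, -174.4, 93.6]
eef_rot: [[-0.969, -0.247, -0.0], [-0.247, 0.969, 0.0], [0.0, 0.0, -1.0]]
wrist_force: [-0.8, -0.4, -2.0]
opening: 0.192
```

```bash
python3 -m inch '[[-1,0,0,2,0],[-1,0,0,3,0],[-1,0,0,3,0],[-1,0,0,2,0],[-1,0,0,2,0],[-1,0,0,0,0],[-1,0,0,0,0],[-1,0,0,0,0]]'
```

```text
time: 9.2
eef_pos: [541.6, -174.5, 81.7]
eef_rot: [[-0.969, -0.247, 0.0], [-0.247, 0.969, -0.0], [-0.0, -0.0, -1.0]]
wrist_force: [-0.6, 0.1, -2.0]
opening: 0.197
```

```bash
python3 -m inch '[[-1,0,0,0.8,0],[-1,0,0,0.8,0],[-1,0,0,0.6,0],[-1,0,0,0,0],[-1,0,0,0,0],[-1,0,0,0,0],[-1,0,0,0,0],[-1,0,0,0,0]]'; python3 -c "
from h import *
for n in P: cv2.imwrite(f'pics/{n}4.png',cv2.resize(r.read_camera(n)[:,:,::-1][130:330,190:400],None,fx=3,fy=3,interpolation=cv2.INTER_CUBIC))
"
```

```text
time: 10.0
eef_pos: [541.6, -174.4, 79.6]
eef_rot: [[-0.969, -0.247, 0.0], [-0.247, 0.969, -0.0], [-0.0, -0.0, -1.0]]
wrist_force: [-1.4, -0.2, 2.4]
opening: 0.192
```

View pics/scene4.png

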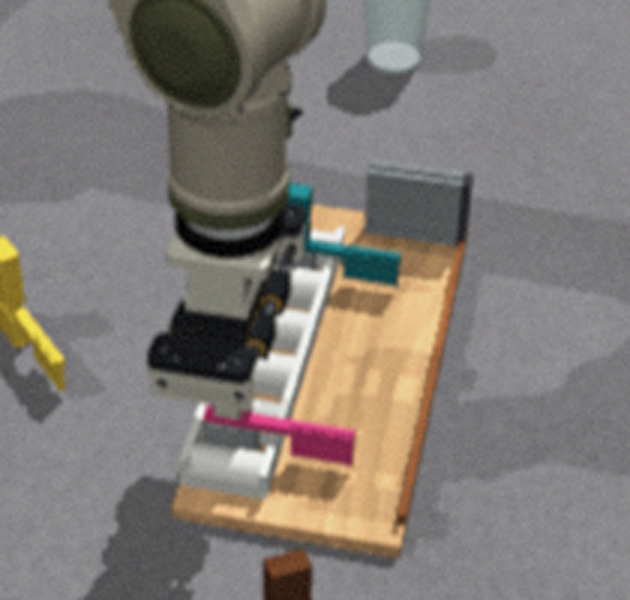

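The vertical force changed sign (floor contact) at the same TCP height, 79.6, as the seated grasp. The foot is in notch 5. I'll release and retreat upward.

```bash
python3 -m inch '[[-0.4,0,0,0,0],[-0.2,0,0,0,0],[0,0,0,0,0],[0,0,0,0,0],[0,0,0,0,0],[0,0,0,0,0],[0,0,0,0,0],[0,0,0,0,0]]'
```

```text
time: 10.9
eef_pos: [541.6, -174.4, 79.5]
eef_rot: [[-0.969, -0.247, 0.0], [-0.247, 0.969, -0.0], [-0.0, -0.0, -1.0]]
wrist_force: [-0.1, -0.4, 0.3]
opening: 0.5
```

```bash
python3 -m inch '[[0,0,0,-3,0],[0,0,0,-8,0],[0,0,0,-15,0],[0,0,0,-20,0],[0,0,0,-25,0],[0,0,0,-25,0],[0,0,0,-20,0],[0,0,0,-10,0]]'
```

```text
time: 11.7
eef_pos: [542.1, -174.6, 207.9]
eef_rot: [[-0.969, -0.246, 0.003], [-0.246, 0.969, -0.001], [-0.003, -0.001, -1.0]]
wrist_force: [0.0, 0.2, 0.2]
opening: 0.498
```

```bash
python3 -m inch '[[0,10,-10,-10,0],[0,20,-25,-10,0],[0,20,-40,-10,0],[0,20,-40,-10,0],[0,20,-40,0,0],[0,20,-40,0,0],[0,20,-40,0,0],[0,0,0,0,0]]'; python3 -c "
from h import *
for n in P: cv2.imwrite(f'pics/{n}5.png',cv2.resize(r.read_camera(n)[:,:,::-1][130:330,190:400],None,fx=3,fy=3,interpolation=cv2.INTER_CUBIC))
"
```

```text
time: 12.5
eef_pos: [468.7, -441.8, 244.6]
eef_rot: [[-0.971, -0.238, -0.003], [-0.238, 0.971, -0.003], [0.003, -0.002, -1.0]]
wrist_force: [-0.4, -1.1, -0.3]
opening: 0.5
```

View pics/scene5.png

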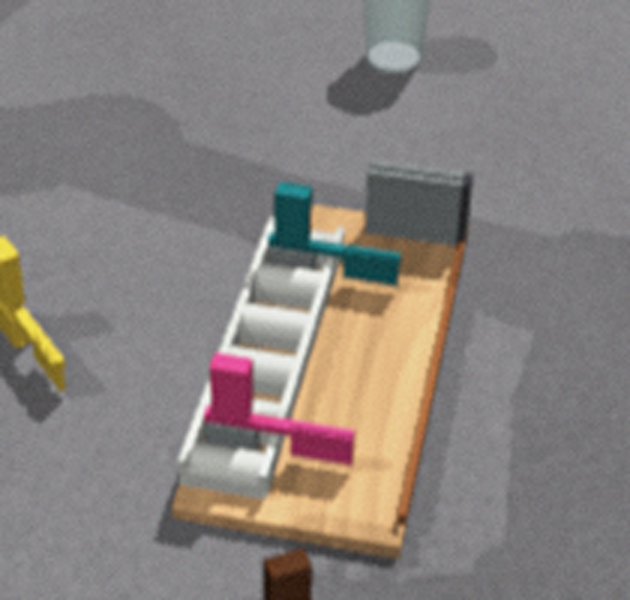

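View pics/top5.png

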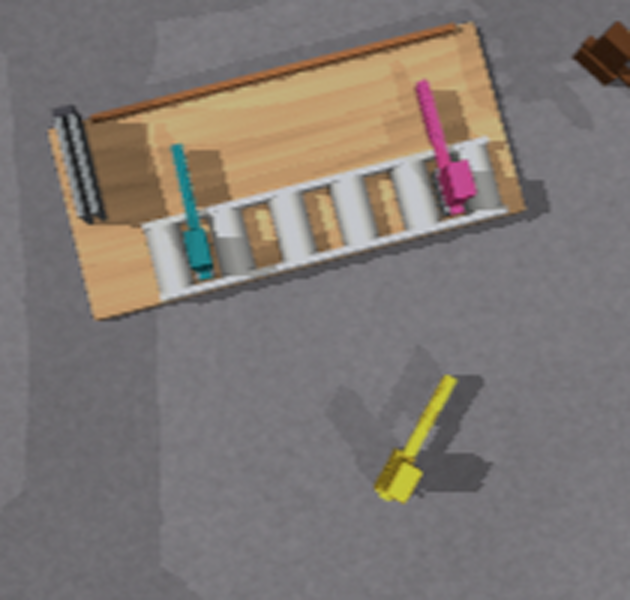

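Pink stands upright in notch 5 (scene crop (231,385), top crop (457,183)) and teal is still in notch 1. I'll check its height, let the arm come to rest and hand in.

```bash
python3 -m inch '[[0,0,0,0,0],[0,0,0,0,0],[0,0,0,0,0],[0,0,0,0,0],[0,0,0,0,0],[0,0,0,0,0],[0,0,0,0,0],[0,0,0,0,0]]'; python3 -c "
from h import *
c=lambda u,v:((u+.5)/3-.5+190,(v+.5)/3-.5+130)
p=np.load('p.npy')[:3]
for k,a,b in(('pink',c(232,361),c(459,178)),('teal',c(294,189),c(197,245))):
    X=tri(a,b);cc,s=np.cos(p[2]),np.sin(p[2]);d=X[:2]-p[:2];print(k,X.round(1),'guide',[round(cc*d[0]+s*d[1],1),round(-s*d[0]+cc*d[1],1)])
r.hand_in()"
```

```text
time: 13.4
eef_pos: [473.5, -434.2, 245.4]
eef_rot: [[-0.969, -0.247, -0.0], [-0.247, 0.969, -0.0], [0.0, -0.0, -1.0]]
wrist_force: [0.5, -0.0, 0.9]
opening: 0.499
pink [ 541.8 -171.9  110.1] guide [np.float64(0.2), np.float64(-107.5)]
teal [488.   38.  111.6] guide [np.float64(0.5), np.float64(109.2)]
the job is handed in; nothing more can be done
```

The pink stop is now fully down and upright in notch 5, the next notch farther from the gate than notch 4 where it started. I gripped its block, lifted it 45 mm clear of the rail, shifted it 55 mm and lowered it until it touched the floor. I then released it, backed the arm away and handed in at 13.4 s.

**Last checks:**
- **Pink stop:** the top of its grip block measured 110.1 mm high (110.5 expected when seated). It was released at the same tool height as the seated grasp, 79.6 mm.
- **Teal stop:** it is still in notch 1, with its top at 111.6 mm and y = 109 mm on the guide (110 expected).
- **Forces:** the wrist force readings at the end of each move stayed within about 3 N.

**Small disagreement:** the pictures put pink at y = −107.5 mm against −110 for notch 5. That is 0.5 mm beyond the ±2 mm play and about the camera's 2 mm accuracy; the arm's own position put it at about −109.7.

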